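# Tip the shackle set off the parts tray into the green-banded tin

### The job

Carry the loaded parts tray level by its wooden cross handle and rest its open lip gently on the rim of the green-banded tin, reaching in over the mouth. Keeping the lip resting there with a light touch of less than 8 N, tip the tray until both shackle plates and both bolts have slid off it into the tin, and only then take it away. Set the empty tray down flat on the slatted rack and let go, leaving the tin upright where it stands and everything else undisturbed; the tin is light and dents easily.

Things in the scene. Friction and masses are not known exactly. Their poses are not given: they have to be found in the camera images.
- tray: folded sheet-steel parts tray, loose, about 0.33 kg, lying on the rack. 200 mm long (its x), 100 mm wide (its y), floor 3 mm thick, walls 30 mm high and 3 mm thick on both long sides and at the back (-x end); the +x end is the open lip, with no wall. Origin: centre of its underside; z up. A wooden cross handle bridges the middle
- tray_grip (a point): centre of the tray's wooden handle bar, 83 mm above the tray's underside, over the tray's middle. The bar runs along the tray's y, 94 mm long between two steel straps, 14 mm thick (tray x) and 24 mm tall, flat-sided: grip it from above with the fingers closing along the tray's x
- tray_lip (a point): middle of the tray's open lip edge, at the underside (tray x = +100 mm, z = 0)
- tin_green: empty open squat steel tin with a green painted band and a green rim, 160 mm across and up to 95 mm high (battered rim), wall 3 mm, standing loose on the rack, about 0.25 kg, the one to fill. Origin: centre of its underside; z up. It stands to the left or to the right of the tray
- tin_green_rim (a point): centre of the green-banded tin's mouth, 95 mm above its underside. The rim is battered: its height wanders from 87 to 95 mm around the tin, nobody knows where, so feel for it. Mouth 153 mm across. A level tray lies on the near rim; tilted, the lip dips in and the tray's bottom side edges ride on the rim about 58 mm short of the centre. 1 mm too low presses with some 10 N
- plate_a: steel shackle plate 80 x 28 x 6 mm, about 0.1 kg, lying loose on the tray. Origin: centre of its underside, x along its length. Friction is not known: the parts start to slide somewhere between 18 and 36 degrees of tilt. A part may hang with its foot in the tin and its tail on the lip; drawing the tipped tray back 20 mm lets it drop in
- plate_b: the second shackle plate, same as plate_a, loose on the tray
- bolt_a: shackle bolt with its nut run on, lying loose on the tray: 78 mm long, hexagon head and nut 24 mm across flats, shank 14 mm, about 0.11 kg. Origin: 12 mm below its axis at mid length, x along its axis
- bolt_b: the second shackle bolt, same as bolt_a, loose on the tray
- rack: slatted eucalyptus rack, fixed on the bench, 404 mm (x) by 980 mm (y); seven slats along y, 44 mm wide with 16 mm slots; the slat tops are 50 mm above its origin, which is the centre of its underside, on the bench top (z = 0)
- tin_red: empty open squat steel tin with a red painted band and a red rim, 160 mm across and up to 95 mm high (battered rim), wall 3 mm, standing loose on the rack; leave it alone. Stands on the side of the tray where the green-banded one does not. Origin: centre of its underside
- tin_blue: empty open squat steel tin with a blue painted band and a blue rim, 160 mm across and up to 95 mm high (battered rim), wall 3 mm, standing loose on the rack, near the rack's left end; leave it alone. Origin: centre of its underside
- tin_white: empty open squat steel tin with a white painted band and a white rim, 160 mm across and up to 95 mm high (battered rim), wall 3 mm, standing loose on the rack, near the rack's right end; leave it alone. Origin: centre of its underside
- funnel: yellow plastic funnel standing mouth down, 132 mm across, 140 mm high, at the rack's left end. Origin: centre of its underside. Leave it alone
- grease_tub: black plastic grease tub with its screw lid closed, 116 mm across, 90 mm high, at the rack's right end. Origin: centre of its underside. Leave it alone
- feeler_gauges: folded steel feeler gauge set, 96 x 24 x 12 mm, on the rack's far slat. Origin: centre of its underside. Leave it alone
- spanner: steel spanner 170 mm long, on the rack's far slat. Leave it alone
There are look-alikes about, which are no part of the job. Several things have the shape of the tray; the one meant has the colours described above.

How it is judged (in metres and radians):
On the way, in this order (a step that is already met when the one before it is completed fails the run):
1. the tray's lip, reaching in over the mouth, rests lightly (under 8 N) on the rim of the green-banded tin while the tray, nearly level, still carries all four parts (contact force between tray and tin_green between 0.3 and 8 N and angle between tray's own z axis and vertical below 0.15 rad and horizontal distance between tray_lip and tin_green_rim below 0.078 m and z of tray_lip in the frame of tin_green between 0.02 and 0.115 m and z of plate_a in the frame of tray between -0.005 and 0.06 m and x of plate_a in the frame of tray between -0.1 and 0.115 m and y of plate_a in the frame of tray between -0.05 and 0.05 m and z of plate_b in the frame of tray between -0.005 and 0.06 m and x of plate_b in the frame of tray between -0.1 and 0.115 m and y of plate_b in the frame of tray between -0.05 and 0.05 m and z of bolt_a in the frame of tray between -0.005 and 0.06 m and x of bolt_a in the frame of tray between -0.1 and 0.115 m and y of bolt_a in the frame of tray between -0.05 and 0.05 m and z of bolt_b in the frame of tray between -0.005 and 0.06 m and x of bolt_b in the frame of tray between -0.1 and 0.115 m and y of bolt_b in the frame of tray between -0.05 and 0.05 m), for 0.3 s.
2. the tray is tipped (over 12 degrees) with its lip still resting lightly (under 8 N) on the rim and reaching into the mouth (angle between tray's own z axis and vertical above 0.21 rad and contact force between tray and tin_green between 0.3 and 8 N and horizontal distance between tray_lip and tin_green_rim below 0.078 m and z of tray_lip in the frame of tin_green between 0.02 and 0.115 m), for 0.3 s.
3. both plates and both bolts have slid into the green-banded tin, the tray still tipped (over 12 degrees) with its lip over the mouth (angle between tray's own z axis and vertical above 0.21 rad and horizontal distance between tray_lip and tin_green_rim below 0.078 m and z of tray_lip in the frame of tin_green between 0.02 and 0.115 m and horizontal distance between each of plate_a, plate_b, bolt_a, bolt_b and tin_green below 0.08 m and z of plate_a in the frame of tin_green between -0.005 and 0.09 m and z of plate_b in the frame of tin_green between -0.005 and 0.09 m and z of bolt_a in the frame of tin_green between -0.005 and 0.09 m and z of bolt_b in the frame of tin_green between -0.005 and 0.09 m), for 0.1 s.
At the end, for the whole second after the job is handed in: Both plates and both bolts lie still inside the green-banded tin, below its rim; that tin is upright (within 3.5 degrees), within 30 mm of its start; the empty tray, let go, lies still and flat (within 3 degrees) on the rack's slats (within 6 mm in height, its middle within the rack) (horizontal distance between each of plate_a, plate_b, bolt_a, bolt_b and tin_green below 0.08 m and z of plate_a in the frame of tin_green between -0.005 and 0.09 m and z of plate_b in the frame of tin_green between -0.005 and 0.09 m and z of bolt_a in the frame of tin_green between -0.005 and 0.09 m and z of bolt_b in the frame of tin_green between -0.005 and 0.09 m and angle between tin_green's own z axis and vertical below 0.06 rad and distance of tin_green from where it was at the start of the episode below 0.03 m and linear speed of each of tin_green, tray, plate_a, plate_b, bolt_a, bolt_b below 0.02 m/s and angle between tray's own z axis and vertical below 0.05 rad and z of tray in the frame of rack between 0.044 and 0.056 m and x of tray in the frame of rack between -0.2 and 0.2 m and y of tray in the frame of rack between -0.49 and 0.49 m); the robot touches nothing.
It fails at once if the loaded tray is tipped (over 15 degrees) with its lip not at the green-banded tin's mouth (more than 80 mm from its centre or more than 30 mm above its rim) (angle between tray's own z axis and vertical above 0.26 rad and (horizontal distance between tray_lip and tin_green_rim above 0.08 m or z of tray_lip in the frame of tin_green above 0.125 m) and not ((horizontal distance between plate_a and tin_green below 0.08 m and z of plate_a in the frame of tin_green between -0.005 and 0.09 m) and (horizontal distance between plate_b and tin_green below 0.08 m and z of plate_b in the frame of tin_green between -0.005 and 0.09 m) and (horizontal distance between bolt_a and tin_green below 0.08 m and z of bolt_a in the frame of tin_green between -0.005 and 0.09 m) and (horizontal distance between bolt_b and tin_green below 0.08 m and z of bolt_b in the frame of tin_green between -0.005 and 0.09 m))).
It fails at once if the tray is pressed on the green-banded tin with more than 25 N (contact force between tray and tin_green above 25 N).
It fails at once if the green-banded tin tips by more than 14 degrees or is pushed more than 40 mm (angle between tin_green's own z axis and vertical above 0.25 rad or distance of tin_green from where it was at the start of the episode above 0.04 m).
It fails at once if another tin, the funnel, the grease tub, the feeler gauges or the spanner is shifted by more than 25 mm (distance of any of tin_red, tin_blue, tin_white, funnel, grease_tub, feeler_gauges, spanner from where it was at the start of the episode above 0.025 m).
It also fails if it takes over 72 s, if anything falls off the work surface, if the arm or the gripper's body presses on something with over 40 N, if the wrist force passes 120 N, or if a joint passes its speed limit or range.

### The arm

A 6-joint arm with a two-finger parallel gripper is mounted at the origin on the work surface. World frame = base frame: x ahead of the robot, y to its left, z up, the work surface at z = 0. Lengths are in mm, angles in rad, forces in N, time in s.
With the tool pointing down it reaches from about 350 to 975 mm from the base axis. Payload 7.1 kg.
Tool frame: the origin (TCP) lies midway between the tips of the shut fingers; the grasp point (between the pads) lies 19 mm behind it; z points along the fingers, y is the line along which they close (so a half turn about z gives the same grasp; the last joint's range is limited). The gripper opens to 88 mm and grips with 3 to 60 N. Pads are 20 mm wide; open, the fingers measure 115 mm over their backs; the gripper's body (75 mm by 178 mm) begins 61 mm behind the grasp point.
Start: joints at [-1.347, 0.423, 1.63, -0, 1.089, -0.019], TCP at [150.283, -606.646, 222.675] pointing down, gripper open.
Joint ranges: [-3, 3], [-0.9, 2.11], [0.09, 2.58], [-1.31, 4.45], [0.11, 2.69], [-2.54, 2.54]. Speed limits (rad/s): [2.39, 2.39, 3.01, 3.14, 3.14, 3.14].

### API

Orientations are given as a rotation vector (axis times angle).
In Python, from workcell import get_obs, get_image, camera_params, close_job gives the robot as it stands.
- The arm moves only by the shell command python3 -m creep 'ROWS' [OPENING]. ROWS is a JSON object of lists of equal length, an entry for each row: "delta_pos": the shift along the tool's x, y, z in m, a list of three; "twist": the turn, a rotation vector about the tool's x, y, z in degrees, a list of three. A call has 1 to 20 rows; each row shifts and turns the commanded pose from where the row before left it, along the tool's axes as they then stand; what a row does not reach is not made up. A row lasts 1/12 s, in which the tool goes at most 41.7 mm and 7.16 degrees, less where a joint would pass 70% of its speed; a pose out of reach is approached as far as the arm can. A call with a gripper value outside its range is refused whole. OPENING is the opening, from 0 (shut) to 1 (fully open), set as the call begins (- or left out, the last holds). The fingers move at their own pace and stop on an object; the grip force is fixed at half the most. Time passes only in rows, so rows that do not move let the fingers close. It gives the time, the measured TCP pose, the force, the opening and the grip force at its end, in the units of the state.
- get_obs(): the state, without advancing time (a new reading comes with each control period).
- get_image(name): name is "scene" or "top"; returns (picture, depth): 480x640x3 uint8, red, green, blue; 480x640 float32, mm along the optical axis (not along the pixel's ray), 0 where there is no reading.
- camera_params(name): a dict with "camera_matrix" (3x3 intrinsics, pixels), "k1" (the pictures are not rectified: a ray, as slopes to the right and down, at radius r is drawn at 1 + k1 r^2 times it, then the intrinsics apply), "extrinsics" (4x4, takes a point from camera to world coordinates). Camera axes: x right, y down, z forward; pixel columns grow to the right and rows downward; lengths in mm; the calibration is good to about 2 mm. A picture is of the moment at which its call begins. camera_params takes no time and is no camera call.
- close_job(): hands the job in; it is judged then, once.
The state is a dict: "t": time; "qpos": joint angles; "qvel": joint speeds; "joint_torque": joint torques, N m; "ee_pos": TCP position; "orientation": TCP orientation; "ft_force": force on the tool from outside, world axes, zero at the start; "moment": the same for the moment, N m; "width": finger opening in mm; "grasp_force": force on a finger pad.
Only numpy, scipy, OpenCV 4.12 (cv2) and the standard library are available. Lean on these libraries where they do the work, as an engineer would, in place of code of your own. Each camera call takes 0.05 s, during which the arm holds its last target. There are 200 camera calls.

## Working session

There is one attempt and no reset: what is moved stays moved. The work goes in short steps, Python scripts to look and compute and a shell command to move; the robot and the scene stay as the last step left them, time stands still between calls to the robot, and variables do not carry over. Pictures are saved under pics/ and viewed, at most 10 in all, crops included, and the job is handed in when it is done.

```bash
mkdir -p pics; ls; cat > h.py <<'E'
import numpy as np, cv2
from workcell import *
def ray(name,uv):
    p=camera_params(name);K=np.array(p["camera_matrix"]);k=p["k1"];T=np.array(p["extrinsics"])
    uv=np.atleast_2d(uv).astype(float)
    d=cv2.undistortPoints(uv.reshape(-1,1,2),K,np.array([k,0,0,0,0.])).reshape(-1,2)
    d=np.c_[d,np.ones(len(d))]
    return T[:3,3],d@T[:3,:3].T
def plane(name,uv,z):
    o,d=ray(name,uv); return o+d*((z-o[2])/d[:,2])[:,None]
def pts(name,uv,D):
    o,d=ray(name,uv); uv=np.atleast_2d(uv).astype(int); return o+d*D[uv[:,1],uv[:,0]][:,None]
E
python3 - <<'E'
from h import *
for n in("scene","top"):
    im,d=get_image(n); cv2.imwrite(f"pics/{n}0.png",im[...,::-1]); np.savez(f"{n}0.npz",im=im,d=d)
    print(n,camera_params(n))
print(get_obs())
E
```

```text
pics
scene {'camera_matrix': array([[482.59814332,   0.        , 327.09144268],
       [  0.        , 482.59814332, 244.3526466 ],
       [  0.        ,   0.        ,   1.        ]]), 'k1': -0.12999617453689305, 'extrinsics': array([[-6.52015732e-01,  5.65314619e-01, -5.05267124e-01,
         1.05480631e+03],
       [ 7.58116756e-01,  4.96275171e-01, -4.23048387e-01,
         5.03043374e+02],
       [ 1.15960906e-02, -6.58885677e-01, -7.52153704e-01,
         9.84932372e+02],
       [ 0.00000000e+00,  0.00000000e+00,  0.00000000e+00,
         1.00000000e+00]])}
top {'camera_matrix': array([[477.1718872 ,   0.        , 315.9196174 ],
       [  0.        , 477.1718872 , 240.38496162],
       [  0.        ,   0.        ,   1.        ]]), 'k1': -0.005689343829272364, 'extrinsics': array([[-1.30957407e-02, -9.85866892e-01,  1.67017884e-01,
         3.21996115e+02],
       [-9.99637078e-01,  8.97561594e-03, -2.53998268e-02,
         2.14487108e+01],
       [ 2.35417599e-02, -1.67289899e-01, -9.85626641e-01,
         1.11527318e+03],
       [ 0.00000000e+00,  0.00000000e+00,  0.00000000e+00,
         1.00000000e+00]])}
{'t': 0.1, 'qpos': array([-1.34700025e+00,  4.23781472e-01,  1.63058647e+00, -1.21844209e-06,
        1.08858634e+00, -1.89821824e-02]), 'qvel': array([ 8.10120228e-04,  4.77449818e-04, -2.31241815e-03,  1.36404526e-04,
       -2.11783459e-04, -7.89405443e-05]), 'joint_torque': array([ 7.84998192e-04, -5.45618641e+01, -2.74325395e+01,  6.45507197e-02,
        1.87962293e-02, -7.24988240e-06]), 'ee_pos': array([ 150.17744054, -606.18691571,  221.97942785]), 'orientation': array([-3.11713034e+00, -3.80256193e-01,  2.20240988e-04]), 'ft_force': array([-0.8472067 ,  0.39057081,  0.0127675 ]), 'moment': array([ 0.01232457,  0.04771162, -0.02218484]), 'grasp_force': 0.0, 'width': 87.77715285050323}
```

View pics/top0.png

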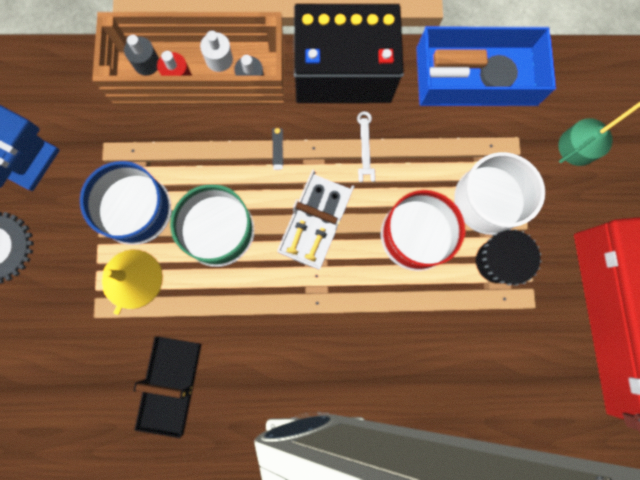

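View pics/scene0.png

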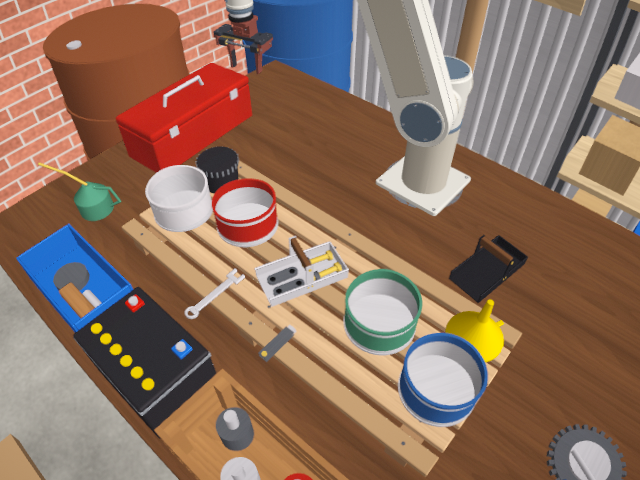

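```bash
python3 - <<'E'
from h import *
a=cv2.imread("pics/top0.png")[160:280,260:380]; b=cv2.imread("pics/scene0.png")[225:315,245:365]
a=cv2.resize(a,(400,400),interpolation=cv2.INTER_CUBIC); b=cv2.resize(b,(400,300),interpolation=cv2.INTER_CUBIC)
c=np.zeros((400,800,3),np.uint8);c[:,:400]=a;c[:300,400:]=b
cv2.imwrite("pics/crop1.png",c)
# rim of green by mask
for n in("top",):
    im=np.load(n+"0.npz")["im"];d=np.load(n+"0.npz")["d"]
    hsv=cv2.cvtColor(im,cv2.COLOR_RGB2HSV)
    m=cv2.inRange(hsv,(60,90,40),(90,255,255)); m[:160]=0;m[:,300:]=0
    v,u=np.nonzero(m); uv=np.c_[u,v]
    P=pts(n,uv,d); s=P[:,2]>130; print(len(P),P[s].min(0),P[s].max(0),P[s][:,2].mean())
    Q=plane(n,uv[s],141)[:,:2]
    A=np.c_[2*Q,np.ones(len(Q))]; 
    c=np.linalg.lstsq(A,(Q**2).sum(1),rcond=None)[0]; print("center",c[:2],np.sqrt(c[2]+c[0]**2+c[1]**2))
    e=cv2.minEnclosingCircle(Q.astype(np.float32)); print(e)
    # per angle rim height from depth
    w=cv2.inRange(hsv,(5,80,40),(15,255,150)); w[:195]=0;w[230:]=0;w[:,:290]=0;w[:,345:]=0
    v,u=np.nonzero(w); uvw=np.c_[u,v]; P=pts(n,uvw,d); s=P[:,2]>125; print("handle",s.sum(),np.median(P[s],0)); r=cv2.minAreaRect(uvw[s].astype(np.float32)); print(r); bx=cv2.boxPoints(r);print(plane(n,bx,145)); print(plane(n,[r[0]],145))
E
```

```text
837 [321.99611545  21.44871076 130.20842226] [ 608.91363505  296.69575446 1115.27317808] 145.62766619629778
center [526.94549243 215.62534248] 78.01355411082314
((527.3745727539062, 216.6386260986328), 81.26776885986328)
handle 275 [545.24939309  -4.536372   144.42303318]
((316.0, 212.49998474121094), (42.338539123535156, 7.242117881774902), 21.801406860351562)
[[555.29024909  39.17434037 145.        ]
 [569.67133525  33.47384696 145.        ]
 [535.40652896 -48.11541429 145.        ]
 [521.16574339 -42.22753246 145.        ]]
[[545.34212304  -4.49502186 145.        ]]
```

View pics/crop1.png

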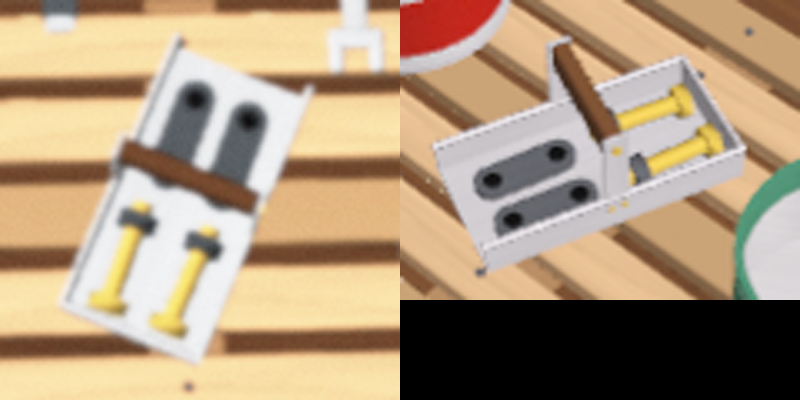

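The top view shows the silver tray at (317,220). Its lip is the far end, where the plates lie, and the back wall is by the bolts. The green tin is at (212,225) to the left of the tray and the red one at (424,230). The tray grip is at about (546,-4.5), yaw -22.8°. The tin centre is about (527,216), at azimuth 22.3°, so the tray can go in radially.

```bash
python3 -m creep '{"delta_pos":[[0,0,0],[0,0,0],[0,0,0],[0,0,0],[0,0,0],[0,0,0],[0,0,0],[0,0,0]],"twist":[[0,0,-6.66],[0,0,-6.66],[0,0,-6.66],[0,0,-6.66],[0,0,-6.66],[0,0,-6.66],[0,0,-6.66],[0,0,-6.66]]}' 1
python3 -m creep '{"delta_pos":[[0.0355,0.0063,0],[0.0355,0.0063,0],[0.0355,0.0063,0],[0.0355,0.0063,0],[0.0355,0.0063,0],[0.0355,0.0063,0],[0.0355,0.0063,0],[0.0355,0.0063,0],[0.0355,0.0063,0],[0.0355,0.0063,0],[0.0355,0.0063,0],[0.0355,0.0063,0],[0.0355,0.0063,0],[0.0355,0.0063,0],[0.0355,0.0063,0],[0.0355,0.0063,0],[0.0355,0.0063,0],[0.0355,0.0063,0],[0,0,0],[0,0,0]],"twist":[[0,0,0],[0,0,0],[0,0,0],[0,0,0],[0,0,0],[0,0,0],[0,0,0],[0,0,0],[0,0,0],[0,0,0],[0,0,0],[0,0,0],[0,0,0],[0,0,0],[0,0,0],[0,0,0],[0,0,0],[0,0,0],[0,0,0],[0,0,0]]}'
cat >> h.py <<'E'
from scipy.spatial.transform import Rotation as Ro
def st():
    o=get_obs(); R=Ro.from_rotvec(o["orientation"]).as_matrix(); p=np.array(o["ee_pos"])
    y=R[:,1]; print("t%.2f"%o["t"],"p",p.round(1),"yaw%.2f"%np.degrees(np.arctan2(y[1],y[0])),"tilt%.2f"%np.degrees(np.arcsin(-y[2])),"roll%.2f"%np.degrees(np.arcsin(R[2,0])),"F",np.round(o["ft_force"],2),"w%.1f g%.1f"%(o["width"],o["grasp_force"]))
    return p,R,o
def go(t):
    p,R,o=st(); print("tool delta mm",(R.T@(np.array(t)-p)).round(1))
def tray(p,R):  # TCP -> lip and origin
    O=p+R[:,2]*64; L=O+R[:,1]*100; return O,L
E
python3 -c "
from h import *
go([546,-4.5,114])"
```

```text
t: 0.77
ee_pos: [150.2, -606.3, 222.2]
orientation: [-2.611, -1.745, -0.001]
ft_force: [-0.9, 0.2, 0.2]
width: 87.6
grasp_force: 0.0
t: 2.43
ee_pos: [502.9, -60.1, 222.3]
orientation: [-2.613, -1.743, 0.001]
ft_force: [-0.7, -0.6, 0.0]
width: 88.2
grasp_force: 0.0
t2.43 p [502.9 -60.1 222.3] yaw-22.61 tilt0.03 roll-0.02 F [-0.74 -0.6   0.02] w88.2 g0.0
tool delta mm [ 67.9  18.5 108.3]
```

```bash
python3 -m creep '{"delta_pos":[[0.034,0.0092,0],[0.034,0.0092,0],[0,0,0.025],[0,0,0.025],[0,0,0.02],[0,0,0],[0,0,0]],"twist":[[0,0,0],[0,0,0],[0,0,0],[0,0,0],[0,0,0],[0,0,0],[0,0,0]]}'
python3 - <<'E'
from h import *
go([546,-4.5,114])
im,d=get_image("scene"); c=im[200:320,200:360]; cv2.imwrite("pics/s2.png",cv2.resize(c[...,::-1],(800,600),interpolation=cv2.INTER_CUBIC))
E
```

```text
t: 3.02
ee_pos: [544.6, -7.0, 151.9]
orientation: [-2.616, -1.736, 0.004]
ft_force: [-0.4, -0.5, 0.8]
width: 87.9
grasp_force: 0.0
t3.02 p [544.6  -7.  151.9] yaw-22.88 tilt0.16 roll-0.07 F [-0.37 -0.47  0.78] w87.9 g0.0
tool delta mm [ 2.9  0.5 37.9]
```

View pics/s2.png

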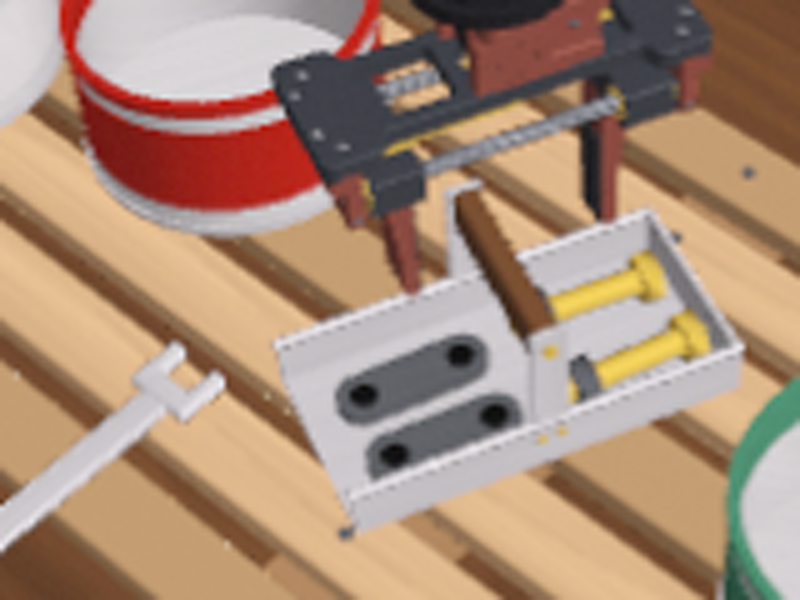

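The fingers at crop (405,285) and (605,215) straddle the bar, and the lip at crop left, (275,345) to (355,530), is open as expected. I'll go down and grip.

```bash
python3 -m creep '{"delta_pos":[[0.0015,0,0.019],[0.0015,0,0.019],[0,0,0],[0,0,0]],"twist":[[0,0,0],[0,0,0],[0,0,0],[0,0,0]]}' 1
python3 -m creep '{"delta_pos":[[0,0,0],[0,0,0],[0,0,0],[0,0,0],[0,0,0],[0,0,0],[0,0,0],[0,0,0],[0,0,0],[0,0,0],[0,0,0],[0,0,0]],"twist":[[0,0,0],[0,0,0],[0,0,0],[0,0,0],[0,0,0],[0,0,0],[0,0,0],[0,0,0],[0,0,0],[0,0,0],[0,0,0],[0,0,0]]}' 0
python3 -c "
from h import *
st()"
```

```text
t: 3.4
ee_pos: [547.2, -3.7, 115.6]
orientation: [2.617, 1.738, 0.0]
ft_force: [-0.1, -1.1, -1.0]
width: 87.8
grasp_force: 0.0
t: 4.4
ee_pos: [547.1, -3.3, 114.6]
orientation: [2.617, 1.738, 0.0]
ft_force: [0.4, -0.1, 1.9]
width: 13.8
grasp_force: 30.0
t4.40 p [547.1  -3.3 114.6] yaw-22.81 tilt-0.00 roll0.00 F [ 0.41 -0.15  1.92] w13.8 g30.0
```

```bash
python3 -m creep '{"delta_pos":[[0,0,-0.005],[0,0,-0.01],[0,0,-0.015],[0,0,-0.015],[0,0,-0.015],[0,0,-0.015],[0,0,-0.015],[0,0,-0.015],[0,0,-0.01],[0,0,-0.005],[0,0,0],[0,0,0],[0,0,0],[0,0,0]],"twist":[[0,0,0],[0,0,0],[0,0,0],[0,0,0],[0,0,0],[0,0,0],[0,0,0],[0,0,0],[0,0,0],[0,0,0],[0,0,0],[0,0,0],[0,0,0],[0,0,0]]}'
python3 - <<'E'
from h import *
p,R,o=st()
im,d=get_image("top"); st(); get_image("top"); st()
cv2.imwrite("pics/t3.png",cv2.resize(im[140:320,200:400][...,::-1],(660,594),interpolation=cv2.INTER_CUBIC))
hsv=cv2.cvtColor(im,cv2.COLOR_RGB2HSV)
# world delta to pre-contact: lip 38 mm short of centre along az 22.3
E
```

```text
t: 5.57
ee_pos: [546.4, -3.3, 233.7]
orientation: [-2.616, -1.738, 0.003]
ft_force: [-1.0, -0.7, -6.9]
width: 13.4
grasp_force: 30.0
t5.57 p [546.4  -3.3 233.7] yaw-22.81 tilt0.10 roll-0.04 F [-1.   -0.75 -6.88] w13.4 g30.0
t5.62 p [546.5  -3.2 233.7] yaw-22.81 tilt0.10 roll-0.03 F [ 0.04  0.44 -5.52] w13.5 g30.0
t5.67 p [546.6  -3.3 233.9] yaw-22.81 tilt0.08 roll-0.03 F [-0.11 -0.09 -7.54] w13.8 g30.0
```

View pics/t3.png

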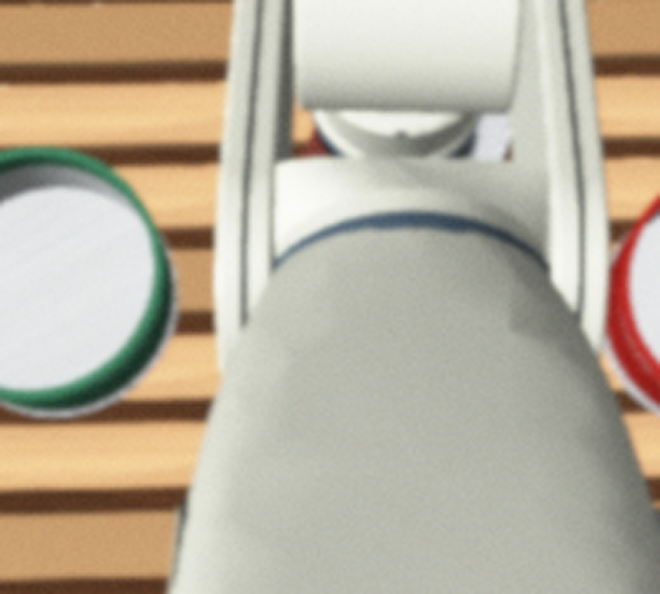

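```bash
python3 -m creep '{"delta_pos":[[0.003,-0.006,0],[0.006,-0.0124,0],[0.0075,-0.0155,0],[0.0075,-0.0155,0],[0.0075,-0.0155,0],[0.0075,-0.0155,0],[0.0075,-0.0155,0],[0.0075,-0.0155,0],[0.0075,-0.0155,0],[0.0075,-0.0155,0],[0.0075,-0.0155,0],[0.0075,-0.0155,0],[0.006,-0.0124,0],[0.006,-0.0124,0],[0.003,-0.006,0],[0,0,0]],"twist":[[0,0,0],[0,0,0],[0,0,0],[0,0,0],[0,0,0],[0,0,0],[0,0,0],[0,0,0],[0,0,0],[0,0,0],[0,0,0],[0,0,0],[0,0,0],[0,0,0],[0,0,0],[0,0,0]]}'
python3 -m creep '{"delta_pos":[[0,0,0],[0,0,0],[0,0,0],[0,0,0],[0,0,0],[0,0,0],[0,0,0],[0,0,0],[0,0,0],[0,0,0],[0,0,0],[0,0,0],[0,0,0]],"twist":[[0,0,-2],[0,0,-4],[0,0,-5],[0,0,-5],[0,0,-5],[0,0,-5],[0,0,-5],[0,0,-5],[0,0,-4],[0,0,-3.1],[0,0,-2],[0,0,0],[0,0,0]]}'
cat >> h.py <<'E'
def avg(n=8):
    a=[]
    for i in range(n):
        get_image("scene"); a.append(np.r_[get_obs()["ft_force"],get_obs()["joint_torque"]])
    a=np.array(a); print("Favg",a[:,:3].mean(0).round(2),"sd",a[:,:3].std(0).round(2),"tq",a[:,3:].mean(0).round(3)[1:5],"sd",a[:,3:].std(0).round(3)[1:5])
def info(C=np.array([527,216.])):
    p,R,o=st(); O,L=tray(p,R); print("lip",L.round(1),"dist",np.hypot(*(L[:2]-C)).round(1), "along/lat",((L[:2]-C)@R[:2,1]/np.linalg.norm(R[:2,1])).round(1),((L[:2]-C)@R[:2,0]).round(1))
E
python3 - <<'E'
from h import *
n="scene"; im=np.load(n+"0.npz")["im"]; d=np.load(n+"0.npz")["d"]
hsv=cv2.cvtColor(im,cv2.COLOR_RGB2HSV); m=cv2.inRange(hsv,(60,90,40),(90,255,255)); m[:,:330]=0;m[:250]=0
c=max(cv2.findContours(m,cv2.RETR_EXTERNAL,cv2.CHAIN_APPROX_NONE)[0],key=cv2.contourArea)
m2=m*0;cv2.drawContours(m2,[c],-1,255,-1)
hole=cv2.bitwise_and(m2,cv2.bitwise_not(m)); c=max(cv2.findContours(hole,cv2.RETR_EXTERNAL,cv2.CHAIN_APPROX_NONE)[0],key=cv2.contourArea)
v,u=np.nonzero(m); P=pts(n,np.c_[u,v],d); s=(abs(P[:,2]-141)<8); Q=P[s]
print(s.sum()); A=np.c_[2*Q[:,:2],np.ones(len(Q))]; k=np.linalg.lstsq(A,(Q[:,:2]**2).sum(1),rcond=None)[0];print("fit scene depth",k[:2],np.sqrt(k[2]+k[0]**2+k[1]**2))
info(); avg()
E
```

```text
t: 7.0
ee_pos: [395.2, 168.2, 234.7]
orientation: [-2.614, -1.741, 0.001]
ft_force: [-0.6, -0.0, -6.5]
width: 14.0
grasp_force: 30.0
t: 8.08
ee_pos: [397.1, 167.0, 234.7]
orientation: [1.752, 2.608, 0.0]
ft_force: [-0.1, -0.3, -6.0]
width: 13.6
grasp_force: 30.0
703
fit scene depth [529.77313991 221.21727377] 78.2382911109298
t8.08 p [397.1 167.  234.7] yaw22.22 tilt-0.00 roll-0.01 F [-0.08 -0.31 -5.96] w13.6 g30.0
lip [489.7 204.8 170.7] dist 38.9 along/lat -38.7 3.7
Favg [ 0.16  0.23 -6.75] sd [0.56 0.39 0.59] tq [-35.927 -27.895   0.056   0.057] sd [0.005 0.002 0.    0.   ]
```

```bash
python3 -m creep '{"delta_pos":[[0,0,0.003],[0,0,0.006],[0,0,0.006],[0,0,0.004],[0,0,0.002],[0,0,0.001],[0,0,0],[0,0,0]],"twist":[[0,0,0],[0,0,0],[0,0,0],[0,0,0],[0,0,0],[0,0,0],[0,0,0],[0,0,0]]}'
python3 -c "
from h import *
info();avg(5)"
python3 -m creep '{"delta_pos":[[0,0,0.001],[0,0,0],[0,0,0]],"twist":[[0,0,0],[0,0,0],[0,0,0]]}' >/dev/null
python3 -c "
from h import *
info();avg(4)"
python3 -m creep '{"delta_pos":[[0,0,0.001],[0,0,0],[0,0,0]],"twist":[[0,0,0],[0,0,0],[0,0,0]]}' >/dev/null
python3 -c "
from h import *
info();avg(4)"
```

```text
t: 9.15
ee_pos: [397.2, 167.2, 212.7]
orientation: [1.75, 2.609, 0.0]
ft_force: [0.0, -0.2, -6.5]
width: 14.0
grasp_force: 30.0
t9.15 p [397.2 167.2 212.7] yaw22.29 tilt-0.00 roll-0.00 F [ 0.03 -0.21 -6.45] w14.0 g30.0
lip [489.8 205.1 148.7] dist 38.8 along/lat -38.6 4.1
Favg [-0.07 -0.42 -6.7 ] sd [0.32 0.38 0.43] tq [-36.679 -26.451   0.056   0.058] sd [0.056 0.051 0.    0.004]
t9.65 p [397.1 167.1 211.7] yaw22.29 tilt0.01 roll0.00 F [ 0.61  0.1  -6.54] w13.9 g30.0
lip [489.6 205.1 147.6] dist 39.0 along/lat -38.7 4.1
Favg [ 0.34  0.2  -6.37] sd [0.24 0.24 0.5 ] tq [-36.829 -26.404   0.056   0.059] sd [0.003 0.005 0.    0.001]
t10.10 p [397.1 167.1 210.6] yaw22.29 tilt0.01 roll0.00 F [ 0.08 -0.02 -6.47] w13.7 g30.0
lip [489.6 205.1 146.6] dist 39.0 along/lat -38.8 4.1
Favg [-0.57 -0.08 -6.47] sd [0.22 0.3  0.38] tq [-36.858 -26.332   0.056   0.059] sd [0.004 0.008 0.    0.001]
```

```bash
python3 -m creep '{"delta_pos":[[0,0,0.0005],[0,0,0]],"twist":[[0,0,0],[0,0,0]]}' >/dev/null
python3 -c "
from h import *
avg(2)"
python3 -m creep '{"delta_pos":[[0,0,0.0005],[0,0,0]],"twist":[[0,0,0],[0,0,0]]}' >/dev/null
python3 -c "
from h import *
avg(2)"
```

```text
Favg [-0.24  0.02 -6.83] sd [0.14 0.16 0.32] tq [-36.889 -26.321   0.056   0.049] sd [0.004 0.011 0.    0.006]
Favg [-0.39  0.32 -6.34] sd [0.   0.4  0.25] tq [-36.908 -26.284   0.056   0.05 ] sd [0.004 0.01  0.    0.006]
```

```bash
python3 -m creep '{"delta_pos":[[0,0,0.0005],[0,0,0]],"twist":[[0,0,0],[0,0,0]]}' >/dev/null
python3 -c "
from h import *
avg(2)"
python3 -m creep '{"delta_pos":[[0,0,0.0004],[0,0,0]],"twist":[[0,0,0],[0,0,0]]}' >/dev/null
python3 -c "
from h import *
info();avg(2)"
```

```text
Favg [ 0.4  -0.3  -5.95] sd [0.24 0.65 0.48] tq [-3.6589e+01 -2.6088e+01  5.3000e-02  2.8000e-02] sd [0.037 0.015 0.004 0.003]
t11.27 p [397.1 167.2 209.1] yaw22.29 tilt-0.00 roll0.00 F [-3.07 -1.3  -0.54] w13.8 g30.0
lip [489.7 205.1 145.1] dist 38.9 along/lat -38.7 4.1
Favg [-3.   -0.64  0.16] sd [0.46 0.33 0.27] tq [-3.3840e+01 -2.5679e+01 -2.8000e-02 -7.2300e-01] sd [0.158 0.042 0.009 0.034]
```

```bash
python3 -m creep '{"delta_pos":[[0,0,-0.0002],[0,0,0]],"twist":[[0,0,0],[0,0,0]]}' >/dev/null
python3 -c "
from h import *
info();avg(5)"
```

```text
t11.53 p [397.1 167.2 209.1] yaw22.29 tilt-0.00 roll0.00 F [-3.93 -1.37  0.07] w13.8 g30.0
lip [489.7 205.1 145.1] dist 38.9 along/lat -38.7 4.1
Favg [-3.8  -0.94  1.38] sd [0.49 0.28 0.54] tq [-33.662 -25.6    -0.058  -0.77 ] sd [0.139 0.008 0.008 0.044]
```

```bash
python3 -m creep '{"delta_pos":[[0,0,-0.0004],[0,0,0],[0,0,0]],"twist":[[0,0,0],[0,0,0],[0,0,0]]}' >/dev/null
python3 -c "
from h import *
info();avg(5)"
```

```text
t12.03 p [397.3 167.2 209.2] yaw22.29 tilt-0.01 roll-0.00 F [-0.85 -1.12 -4.96] w13.8 g30.0
lip [489.8 205.1 145.2] dist 38.8 along/lat -38.6 4.0
Favg [-0.32  0.02 -5.19] sd [0.57 0.49 0.66] tq [-36.398 -25.838   0.051   0.1  ] sd [0.226 0.018 0.011 0.077]
```

```bash
python3 -m creep '{"delta_pos":[[0,0,0.0001],[0,0,0],[0,0,0],[0,0,0]],"twist":[[0,0,0],[0,0,0],[0,0,0],[0,0,0]]}' >/dev/null
python3 -c "
from h import *
info();avg(6)"
```

```text
t12.62 p [397.2 167.2 209.2] yaw22.29 tilt-0.00 roll-0.00 F [-0.51 -0.02 -6.49] w13.8 g30.0
lip [489.7 205.1 145.2] dist 38.9 along/lat -38.7 4.1
Favg [-0.02  0.53 -6.31] sd [0.44 0.43 0.38] tq [-36.701 -25.946   0.066   0.162] sd [0.024 0.029 0.    0.008]
```

```bash
python3 -m creep '{"delta_pos":[[0,0,0.0002],[0,0,0],[0,0,0],[0,0,0]],"twist":[[0,0,0],[0,0,0],[0,0,0],[0,0,0]]}' >/dev/null
python3 -c "
from h import *
info();avg(8)"
```

```text
t13.25 p [397.1 167.2 209.2] yaw22.29 tilt0.01 roll0.00 F [-1.91 -0.51 -2.73] w14.0 g30.0
lip [489.6 205.1 145.2] dist 39.0 along/lat -38.8 4.1
Favg [-1.89 -0.45 -1.89] sd [0.55 0.68 0.5 ] tq [-3.4864e+01 -2.5879e+01 -5.0000e-03 -4.8200e-01] sd [0.216 0.008 0.012 0.086]
```

```bash
python3 -m creep '{"delta_pos":[[0,0,-0.0015],[0,0.0041,-0.00477],[0,0.0041,-0.00477],[0,0.0041,-0.00477],[0,0.0041,-0.00477],[0,0,0],[0,0,0],[0,0,0],[0,0,0]],"twist":[[0,0,0],[3.5,0,0],[3.5,0,0],[3.5,0,0],[3.5,0,0],[0,0,0],[0,0,0],[0,0,0],[0,0,0]]}' >/dev/null
cat >> h.py <<'E'
def vert(mm):
    p,R,o=st(); print("tool delta for down mm",mm,(R.T@np.array([0,0,-mm])).round(2))
def edge(C=np.array([528,218.])):  # height of tray underside 58 mm short of centre
    p,R,o=st(); O,L=tray(p,R); h=R[:2,1]/np.linalg.norm(R[:2,1]); a=(L[:2]-C)@h; print("lip",L.round(1),"along",a.round(1),"underside z at rim line",(L[2]+(a+58)*(-R[2,1]/np.linalg.norm(R[:2,1]))).round(2))
E
python3 -c "
from h import *
edge();avg(4)"
```

```text
t14.40 p [412.9 173.6 227.7] yaw22.29 tilt13.99 roll-0.00 F [ 0.15 -0.5  -6.68] w14.2 g30.0
lip [488.3 204.5 141.4] along -41.8 underside z at rim line 145.41
Favg [-0.02  0.31 -6.83] sd [0.4  0.37 0.23] tq [-4.5498e+01 -2.6483e+01  3.9000e-02  1.5640e+00] sd [0.103 0.072 0.    0.012]
```

```bash
python3 -m creep '{"delta_pos":[[0,0.0001,0.0005],[0,0,0],[0,0,0]],"twist":[[0,0,0],[0,0,0],[0,0,0]]}' >/dev/null
python3 -c "
from h import *
avg(2)"
python3 -m creep '{"delta_pos":[[0,0.0001,0.0005],[0,0,0],[0,0,0]],"twist":[[0,0,0],[0,0,0],[0,0,0]]}' >/dev/null
python3 -c "
from h import *
avg(2)"
```

```text
Favg [-0.1   0.07 -6.56] sd [0.27 0.2  0.34] tq [-4.5849e+01 -2.6469e+01  3.9000e-02  1.5860e+00] sd [0.001 0.006 0.    0.001]
Favg [ 0.45 -0.11 -6.71] sd [0.13 0.7  0.05] tq [-4.5819e+01 -2.6459e+01  3.9000e-02  1.5870e+00] sd [0.002 0.002 0.    0.   ]
```

```bash
python3 -m creep '{"delta_pos":[[0,0.0001,0.0004],[0,0,0],[0,0,0]],"twist":[[0,0,0],[0,0,0],[0,0,0]]}' >/dev/null
python3 -c "
from h import *
edge();avg(2)"
```

```text
t15.55 p [413.8 174.  226.6] yaw22.29 tilt14.01 roll0.00 F [-0.68 -0.03 -5.85] w14.1 g30.0
lip [489.2 204.9 140.3] along -40.8 underside z at rim line 144.54
Favg [-0.59 -0.05 -6.82] sd [0.37 0.39 0.2 ] tq [-4.5822e+01 -2.6440e+01  3.9000e-02  1.5870e+00] sd [0.001 0.001 0.    0.   ]
```

```bash
for i in 1; do python3 -m creep '{"delta_pos":[[0,0.0001,0.0005],[0,0,0]],"twist":[[0,0,0],[0,0,0]]}' >/dev/null
python3 -c "
from h import *
avg(2)"; done
python3 -m creep '{"delta_pos":[[0,0.0001,0.0005],[0,0,0]],"twist":[[0,0,0],[0,0,0]]}' >/dev/null
python3 -c "
from h import *
avg(2)"
```

```text
Favg [-0.18 -0.87 -6.72] sd [0.75 0.73 0.32] tq [-4.5840e+01 -2.6419e+01  3.9000e-02  1.5790e+00] sd [0.005 0.01  0.    0.005]
Favg [ 0.1   0.61 -6.73] sd [0.14 0.76 0.07] tq [-45.753 -26.297   0.048   1.589] sd [0.011 0.011 0.002 0.   ]
```

```bash
python3 -m creep '{"delta_pos":[[0,0.0001,0.0005],[0,0,0]],"twist":[[0,0,0],[0,0,0]]}' >/dev/null
python3 -c "
from h import *
edge();avg(3)"
```

```text
t16.35 p [413.7 174.  225.2] yaw22.29 tilt14.00 roll0.00 F [-0.77 -0.28 -4.59] w13.8 g30.0
lip [489.2 204.9 138.9] along -40.9 underside z at rim line 143.14
Favg [-0.25  0.03 -4.64] sd [0.12 0.48 0.39] tq [-4.4973e+01 -2.5997e+01  3.0000e-02  1.4050e+00] sd [0.018 0.018 0.002 0.002]
```

```bash
python3 -m creep '{"delta_pos":[[0,0,0],[0,0,0],[0,0,0]],"twist":[[0,0,0],[0,0,0],[0,0,0]]}' >/dev/null
python3 -c "
from h import *
avg(6)"
```

```text
Favg [-0.57  0.25 -4.01] sd [0.65 0.62 0.23] tq [-4.4702e+01 -2.5866e+01  9.0000e-03  1.3550e+00] sd [0.04  0.019 0.003 0.007]
```

```bash
python3 -m creep '{"delta_pos":[[0,0.00175,-0.00217],[0,0.00175,-0.00217],[0,0,0],[0,0,0]],"twist":[[1.5,0,0],[1.5,0,0],[0,0,0],[0,0,0]]}' >/dev/null
python3 -c "
from h import *
edge();avg(4)"
```

```text
t17.38 p [418.3 175.8 228.1] yaw22.29 tilt16.94 roll-0.00 F [ 0.08  0.69 -5.63] w13.8 g30.0
lip [489.6 205.  137.7] along -40.5 underside z at rim line 143.03
Favg [ 0.65  0.65 -5.78] sd [0.3  0.49 0.6 ] tq [-4.7043e+01 -2.5541e+01  4.5000e-02  2.1960e+00] sd [0.097 0.03  0.002 0.057]
```

```bash
python3 -m creep '{"delta_pos":[[0,0.00175,-0.00212],[0,0.00175,-0.00212],[0,0,0],[0,0,0]],"twist":[[1.5,0,0],[1.5,0,0],[0,0,0],[0,0,0]]}' >/dev/null
python3 -c "
from h import *
edge();avg(4)"
python3 -m creep '{"delta_pos":[[0,0.00175,-0.00213],[0,0.00175,-0.00213],[0,0,0],[0,0,0]],"twist":[[1.5,0,0],[1.5,0,0],[0,0,0],[0,0,0]]}' >/dev/null
python3 - <<'E'
from h import *
edge();avg(4)
im,d=get_image("scene"); cv2.imwrite("pics/s4.png",cv2.resize(im[180:380,280:520][...,::-1],(720,600),interpolation=cv2.INTER_CUBIC))
E
```

```text
t17.92 p [422.2 177.4 231.1] yaw22.29 tilt19.95 roll-0.00 F [ 0.85  0.54 -5.93] w14.1 g30.0
lip [489.  204.8 136.8] along -41.1 underside z at rim line 142.97
Favg [ 1.02  0.69 -6.21] sd [0.24 0.14 0.1 ] tq [-4.9193e+01 -2.5648e+01  4.5000e-02  2.4470e+00] sd [0.114 0.025 0.001 0.053]
t18.45 p [426.6 179.3 233.9] yaw22.29 tilt22.96 roll0.00 F [ 0.35  0.85 -6.09] w13.6 g30.0
lip [488.7 204.7 135.9] along -41.4 underside z at rim line 142.95
Favg [ 0.67  0.25 -6.43] sd [0.47 0.25 0.1 ] tq [-5.1332e+01 -2.5735e+01  4.8000e-02  2.6930e+00] sd [0.108 0.019 0.004 0.048]
```

View pics/s4.png

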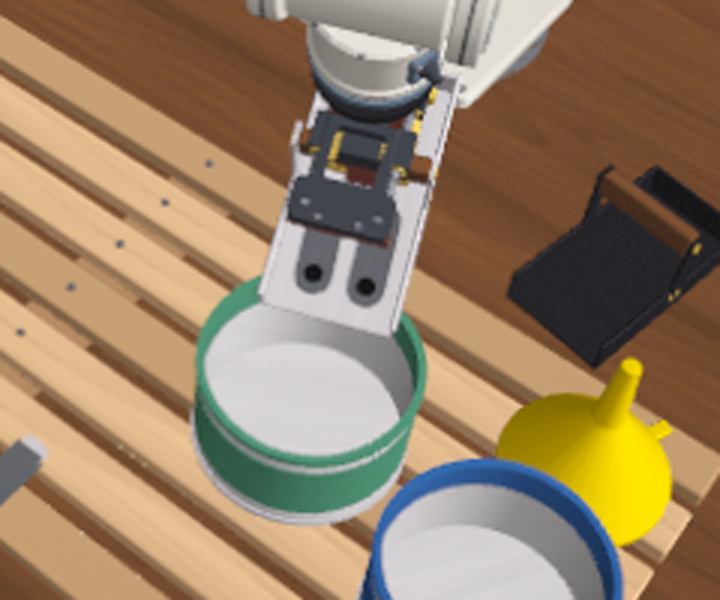

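The lip, crop (262,295) to (392,330), reaches over the green mouth and sits centrally. Both plates are still on the tray with a light touch, so I'll keep tipping.

```bash
python3 -m creep '{"delta_pos":[[0,0.0018,-0.0021],[0,0.0018,-0.0021],[0,0,0],[0,0,0]],"twist":[[1.5,0,0],[1.5,0,0],[0,0,0],[0,0,0]]}' >/dev/null
python3 -c "
from h import *
edge();avg(4)"
python3 -m creep '{"delta_pos":[[0,0.0018,-0.00211],[0,0.0018,-0.00211],[0,0,0],[0,0,0]],"twist":[[1.5,0,0],[1.5,0,0],[0,0,0],[0,0,0]]}' >/dev/null
python3 - <<'E'
from h import *
edge();avg(4)
E
```

```text
t19.03 p [431.3 181.2 236.2] yaw22.29 tilt25.96 roll0.00 F [ 0.89  0.63 -6.15] w13.9 g30.0
lip [488.5 204.6 134.9] along -41.6 underside z at rim line 142.91
Favg [ 0.79  0.16 -6.8 ] sd [0.25 0.24 0.38] tq [-53.408 -25.703   0.058   2.965] sd [0.098 0.017 0.005 0.04 ]
t19.57 p [436.  183.1 238.4] yaw22.29 tilt28.96 roll0.00 F [ 0.9   0.   -7.22] w13.8 g30.0
lip [488.3 204.5 134. ] along -41.8 underside z at rim line 142.93
Favg [-0.01  0.06 -6.37] sd [0.41 0.31 0.69] tq [-55.486 -25.613   0.063   3.235] sd [0.101 0.012 0.008 0.041]
```

```bash
python3 -m creep '{"delta_pos":[[0,0.0019,-0.002],[0,0.0019,-0.002],[0,0,0],[0,0,0]],"twist":[[1.5,0,0],[1.5,0,0],[0,0,0],[0,0,0]]}' >/dev/null
python3 -c "
from h import *
edge();avg(4)"
python3 -m creep '{"delta_pos":[[0,0.00185,-0.00208],[0,0.00185,-0.00208],[0,0,0],[0,0,0]],"twist":[[1.5,0,0],[1.5,0,0],[0,0,0],[0,0,0]]}' >/dev/null
python3 - <<'E'
from h import *
edge();avg(4)
E
```

```text
t20.10 p [440.9 185.1 240.1] yaw22.29 tilt31.96 roll-0.00 F [ 0.42 -0.02 -5.94] w13.9 g30.0
lip [488.1 204.4 132.9] along -42.1 underside z at rim line 142.76
Favg [ 0.87  0.46 -6.45] sd [0.08 0.66 0.17] tq [-57.369 -25.289   0.073   3.461] sd [0.125 0.008 0.023 0.056]
t20.63 p [445.8 187.1 241.8] yaw22.29 tilt34.96 roll-0.00 F [ 0.53 -0.55 -2.49] w13.8 g30.0
lip [487.7 204.2 132. ] along -42.5 underside z at rim line 142.89
Favg [ 0.55  0.12 -1.9 ] sd [0.46 0.41 0.22] tq [-57.561 -24.624   0.073   2.931] sd [0.075 0.023 0.017 0.107]
```

```bash
python3 - <<'E'
from h import *
avg(4)
im,d=get_image("scene"); cv2.imwrite("pics/s5.png",cv2.resize(im[180:380,280:520][...,::-1],(720,600),interpolation=cv2.INTER_CUBIC))
E
```

```text
Favg [ 0.47 -0.13 -1.81] sd [0.48 0.23 0.33] tq [-57.622 -24.573   0.069   2.788] sd [0.013 0.018 0.006 0.028]
```

View pics/s5.png

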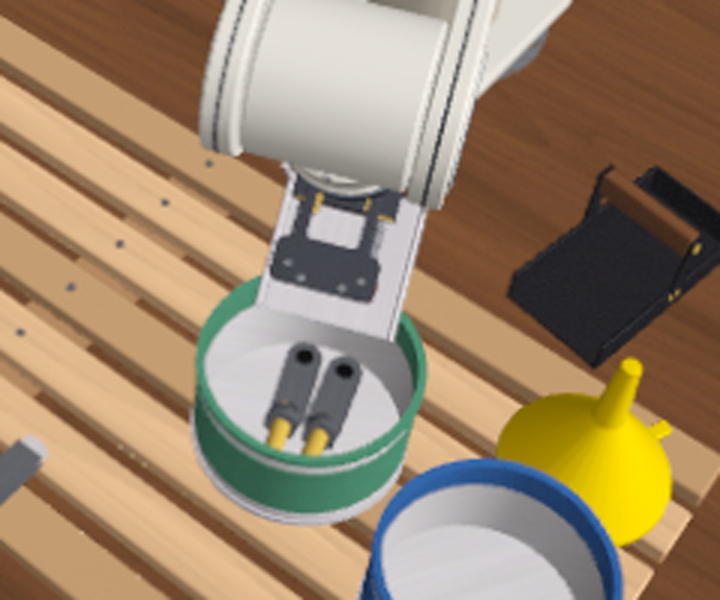

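All four parts are in the tin: the plates at crop (295,385) and (335,400) and the bolts at (280,432) and (318,440). The tray is empty and still tipped, so I'll take it away by lifting it straight up and then levelling it.

```bash
python3 -m creep '{"delta_pos":[[0,-0.0017,-0.0025],[0,-0.0046,-0.0066],[0,-0.0057,-0.0082],[0,-0.0057,-0.0082],[0,-0.0057,-0.0082],[0,0,0],[0,0,0],[0,0,0],[0,0,0],[0,0,0],[0,0,0],[0,0,0],[0,0,0],[0,0,0],[0,0,0]],"twist":[[0,0,0],[0,0,0],[0,0,0],[0,0,0],[0,0,0],[-5,0,0],[-5,0,0],[-5,0,0],[-5,0,0],[-5,0,0],[-5,0,0],[-5,0,0],[0,0,0],[0,0,0],[0,0,0]]}'
python3 - <<'E'
from h import *
edge();avg(3);go([547,-3.3,200])
im,d=get_image("top"); cv2.imwrite("pics/t6.png",cv2.resize(im[140:320,100:340][...,::-1],(720,540),interpolation=cv2.INTER_CUBIC))
E
```

```text
t: 22.33
ee_pos: [446.3, 187.3, 283.5]
orientation: [-1.75, -2.608, 0.002]
ft_force: [0.4, 0.3, -2.3]
width: 13.8
grasp_force: 30.0
t22.33 p [446.3 187.3 283.5] yaw22.29 tilt0.07 roll-0.00 F [ 0.39  0.33 -2.26] w13.8 g30.0
lip [538.8 225.2 219.4] along 12.7 underside z at rim line 219.48
Favg [-0.23 -0.2  -2.65] sd [0.41 0.21 0.17] tq [-39.632 -29.237   0.061   0.099] sd [0.139 0.15  0.    0.014]
t22.48 p [446.6 187.4 282.6] yaw22.29 tilt0.09 roll0.00 F [-0.28 -0.26 -2.88] w13.9 g30.0
tool delta mm [-214.6   20.7   82.6]
```

```bash
python3 -m creep '{"delta_pos":[[-0.009,0.0009,0],[-0.018,0.0017,0],[-0.018,0.0017,0],[-0.018,0.0017,0],[-0.018,0.0017,0],[-0.018,0.0017,0],[-0.018,0.0017,0],[-0.018,0.0017,0],[-0.018,0.0017,0],[-0.018,0.0017,0],[-0.018,0.0017,0],[-0.017,0.0017,0],[-0.0085,0.0009,0],[0,0,0],[0,0,0]],"twist":[[0,0,0],[0,0,0],[0,0,0],[0,0,0],[0,0,0],[0,0,0],[0,0,0],[0,0,0],[0,0,0],[0,0,0],[0,0,0],[0,0,0],[0,0,0],[0,0,0],[0,0,0]]}' >/dev/null
python3 -m creep '{"delta_pos":[[0,0,0.01],[0,0,0.015],[0,0,0.015],[0,0,0.015],[0,0,0.015],[0,0,0.01],[0,0,0],[0,0,0],[0,0,0],[0,0,0],[0,0,0]],"twist":[[0,0,5],[0,0,5],[0,0,5],[0,0,5],[0,0,5],[0,0,5],[0,0,5],[0,0,5],[0,0,5.1],[0,0,0],[0,0,0]]}' >/dev/null
python3 - <<'E'
from h import *
edge();go([547,-3.3,115])
E
```

```text
t24.70 p [546.   -2.8 202.8] yaw-22.60 tilt0.01 roll0.00 F [-0.69 -0.03 -3.12] w13.8 g30.0
lip [638.3 -41.2 138.8] along 201.5 underside z at rim line 138.84
t24.70 p [546.   -2.8 202.8] yaw-22.60 tilt0.01 roll0.00 F [-0.69 -0.03 -3.12] w13.8 g30.0
tool delta mm [-0.1  1.1 87.8]
```

View pics/t6.png

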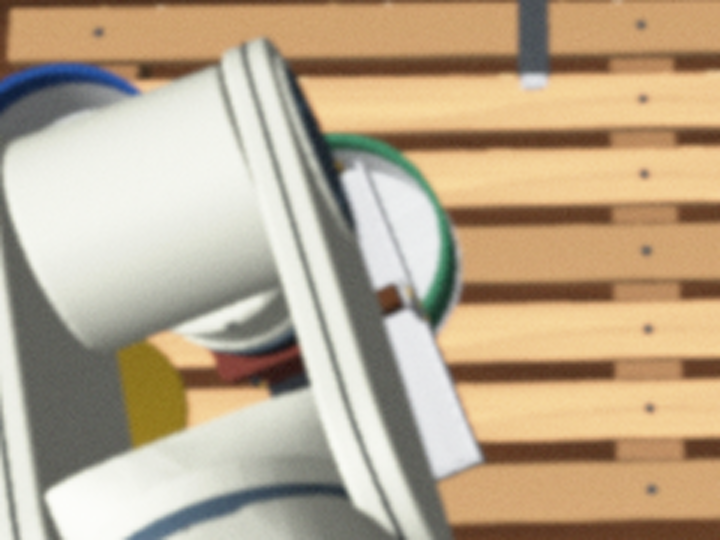

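The picture shows the empty tray held level over the tin, which is partly hidden by the arm. It is now above its old place, so I'll lower it.

```bash
python3 -m creep '{"delta_pos":[[0,0,0.01],[0,0,0.02],[0,0,0.02],[0,0,0.02],[0,0,0.01],[0,0,0.004],[0,0,0.002],[0,0,0],[0,0,0],[0,0,0]],"twist":[[0,0,0],[0,0,0],[0,0,0],[0,0,0],[0,0,0],[0,0,0],[0,0,0],[0,0,0],[0,0,0],[0,0,0]]}'
python3 -m creep '{"delta_pos":[[0,0,0.001],[0,0,0],[0,0,0],[0,0,0]],"twist":[[0,0,0],[0,0,0],[0,0,0],[0,0,0]]}'
```

```text
t: 25.53
ee_pos: [547.0, -3.6, 117.7]
orientation: [2.616, 1.738, 0.002]
ft_force: [0.3, 0.2, -2.3]
width: 13.7
grasp_force: 30.0
t: 25.87
ee_pos: [546.3, -3.5, 116.0]
orientation: [2.617, 1.738, 0.0]
ft_force: [-0.3, 0.5, -4.2]
width: 14.1
grasp_force: 30.0
```

```bash
python3 -m creep '{"delta_pos":[[0,0,0.0006],[0,0,0],[0,0,0.0005],[0,0,0],[0,0,0]],"twist":[[0,0,0],[0,0,0],[0,0,0],[0,0,0],[0,0,0]]}'
```

```text
t: 26.28
ee_pos: [546.3, -3.5, 114.6]
orientation: [2.617, 1.738, -0.0]
ft_force: [0.5, -0.3, -3.1]
width: 13.9
grasp_force: 30.0
```

```bash
python3 -m creep '{"delta_pos":[[0,0,0.0005],[0,0,0],[0,0,0],[0,0,0]],"twist":[[0,0,0],[0,0,0],[0,0,0],[0,0,0]]}'
```

```text
t: 26.62
ee_pos: [546.3, -3.5, 114.6]
orientation: [2.617, 1.738, 0.0]
ft_force: [-3.3, -1.0, 5.8]
width: 14.0
grasp_force: 30.0
```

Resting on the rack. I'll release it and withdraw upward, then to the right so the cameras are clear.

```bash
python3 -m creep '{"delta_pos":[[0,0,0],[0,0,0],[0,0,0],[0,0,0],[0,0,0],[0,0,0],[0,0,0],[0,0,0],[0,0,0],[0,0,0]],"twist":[[0,0,0],[0,0,0],[0,0,0],[0,0,0],[0,0,0],[0,0,0],[0,0,0],[0,0,0],[0,0,0],[0,0,0]]}' 1
python3 -m creep '{"delta_pos":[[0,0,-0.01],[0,0,-0.02],[0,0,-0.02],[0,0,-0.02],[0,0,-0.02],[0,0,-0.02],[0,0,-0.02],[-0.036,-0.006,0],[-0.036,-0.006,0],[-0.036,-0.006,0],[-0.036,-0.006,0],[-0.036,-0.006,0],[-0.036,-0.006,0],[-0.036,-0.006,0],[-0.036,-0.006,0],[-0.036,-0.006,0],[-0.036,-0.006,0],[-0.036,-0.006,0],[-0.036,-0.006,0],[0,0,0]],"twist":[[0,0,0],[0,0,0],[0,0,0],[0,0,0],[0,0,0],[0,0,0],[0,0,0],[0,0,0],[0,0,0],[0,0,0],[0,0,0],[0,0,0],[0,0,0],[0,0,0],[0,0,0],[0,0,0],[0,0,0],[0,0,0],[0,0,0],[0,0,0]]}'
python3 - <<'E'
from h import *
im,d=get_image("top"); im2,_=get_image("scene")
a=cv2.resize(im[140:320,80:420],(800,424)); b=cv2.resize(im2[200:380,240:520],(800,514))
cv2.imwrite("pics/f7.png",a[...,::-1]);cv2.imwrite("pics/f8.png",b[...,::-1])
hsv=cv2.cvtColor(im,cv2.COLOR_RGB2HSV); m=cv2.inRange(hsv,(60,90,40),(90,255,255)); m[:160]=0;m[:,300:]=0
v,u=np.nonzero(m); uv=np.c_[u,v]; P=pts("top",uv,d); s=P[:,2]>130; Q=plane("top",uv[s],141)[:,:2]; Q=Q[np.hypot(*(Q-[527,216]).T)<110]
c=np.linalg.lstsq(np.c_[2*Q,np.ones(len(Q))],(Q**2).sum(1),rcond=None)[0];print("tin",c[:2])
w=plane("top",[[0,0]],50)
g=[(u,v) for u in range(150,275) for v in range(165,285)]
P=pts("top",g,d); s=np.hypot(*(P[:,:2]-c[:2]).T)<70; print("max z inside tin above base",np.percentile(P[s][:,2]-50,[50,95,99,100]).round())
E
```

```text
t: 27.45
ee_pos: [546.3, -3.6, 114.1]
orientation: [2.617, 1.738, -0.0]
ft_force: [0.6, -0.3, 0.1]
width: 76.7
grasp_force: 0.0
t: 29.12
ee_pos: [309.9, -378.3, 245.2]
orientation: [2.618, 1.731, -0.002]
ft_force: [0.2, -0.1, -0.3]
width: 87.7
grasp_force: 0.0
tin [527.45781679 215.90406423]
max z inside tin above base [ 5. 40. 51. 58.]
```

View pics/f7.png

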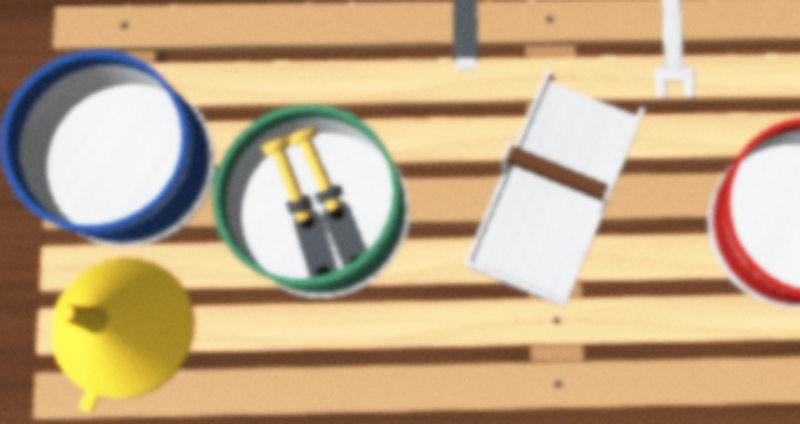

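View pics/f8.png

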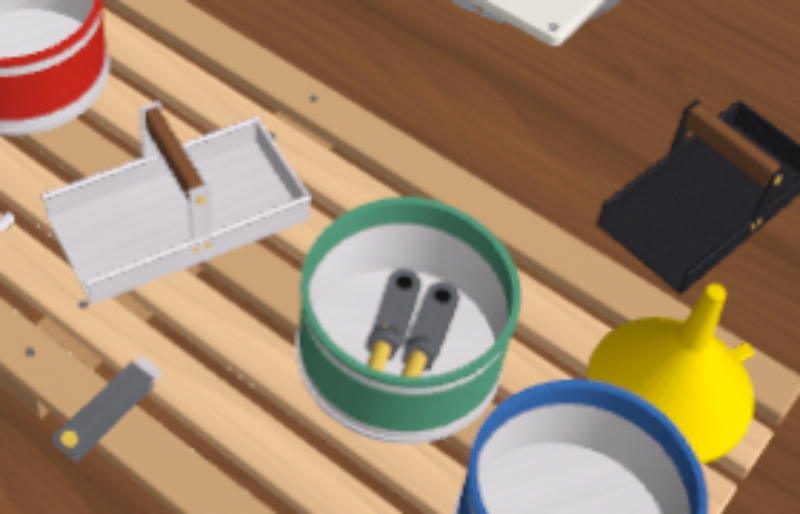

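The top crop shows all four parts low inside the tin, around (312,200). The tray is flat and empty at (555,190) and the tin hasn't moved.

```bash
python3 -c "
from workcell import close_job
print(close_job())"
```

```text
the job is handed in; nothing more can be done
None
```

The job is handed in: both plates and both bolts are in the green-banded tin, which is upright and where it stood, and the empty tray lies flat on the rack, let go; the hand-in returned no verdict.

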